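# Lever up the jar mill onto its packing plate

### The job

The glaze jar mill needs packing up at the front. Pick up the long flat steel pry bar, lay it over the round-topped fulcrum block with one end under the mill's overhanging front edge, and press the other end down so that the mill's front lifts and the spring-loaded forked packing plate slides fully in under its front foot; then let the mill down onto the plate and let go of the bar. Do not push or lift the mill with the gripper itself.

Things in the scene. Friction and masses are not known exactly. Their poses are not given: they have to be found in the camera images.
- bar_mid (a point): centre (half-way up) of the pry bar: plain flat steel bar 300 long, 30 wide, 10 mm thick, 0.6 kg, ends alike, flat on the table; x along it, z up. The longest steel bar (a 160 mm one and a wooden stick are bystanders). Grip across its width at the middle, where it balances. Laid ready and let go, it tips until its tip meets the bedplate; the outer end then takes 9 to 18 N to press.
- fulcrum_top (a point): top middle of the fixed fulcrum: dark steel block 44 (x) by 60 (y) mm with a round ridge along y on top, 55 mm above the table. x is level and points to the mill, square to its front within 3 degrees; z up. The flat forked plate (140 wide, 7 thick) lies round the block; its spring housing, 18 high, is 67 to 97 mm behind the block's centre, away from the mill.
- mill_lip (a point): middle of the lower front edge of the jar mill's bedplate, 76 mm above the table, about 82 mm beyond the fulcrum's top; x points into the mill, z up. Loose grey machine, about 3.6 kg, white jar on top; bedplate 200 deep, 220 wide, 16 thick, all 215 mm high. It overhangs its front foot by 40 mm: room for the bar's end, with 11 mm of air above a bar lying level on the fulcrum.
- packer (a joint): travel of the forked packing plate towards the mill, m: under 0.01 while the mill's front foot stops it, 0.042 fully home under the foot. A spring (3 N) slides it in within 0.5 s once the foot is more than 7 mm up; pressing the bar's outer end until it nearly touches the table lifts enough. Let down on the plate, the mill's lip is about 86 mm above the table.

How it is judged (in metres and radians):
On the way:
1. the mill's front edge is levered at least 8 mm up by the bar bearing on the fulcrum block (height (world z) of mill_lip above 0.084 m and contact force between bar and fulcrum above 5 N and contact force between bar and mill above 3 N), for 0.1 s.
At the end, for the whole second after the job is handed in: the packing plate is at least 34 mm forward, the mill rests on it with its front edge 82 to 92 mm above the table and within 40 mm of where it started, and mill and bar are at rest and let go (value of joint packer above 0.034 m and height (world z) of mill_lip between 0.082 and 0.092 m and distance of mill_lip from where it was at the start of the episode below 0.04 m and linear speed of mill below 0.02 m/s and linear speed of bar below 0.03 m/s); the robot touches nothing.
It fails at once if the gripper or arm pushes or lifts the mill (more than 8 N) (contact force between any of the fingers, the arm and mill above 8 N).
It also fails if it takes over 51 s, if anything falls off the work surface, if the arm or the gripper's body presses on something with over 40 N, if the wrist force passes 120 N, or if a joint passes its speed limit or range.

### The arm

A 6-joint arm with a two-finger parallel gripper is mounted at the origin on the work surface. World frame = base frame: x ahead of the robot, y to its left, z up, the work surface at z = 0. Lengths are in mm, angles in rad, forces in N, time in s.
With the tool pointing down it reaches from about 300 to 775 mm from the base axis. Payload 14.6 kg.
Tool frame: the origin (TCP) lies between the finger pads; the fingertips stand 19 mm ahead of it and the grasp point (between the pads) is the TCP (manip.tcp_to_tips is the distance from the TCP to the fingertips, in mm); x points along the fingers, z is the direction in which the jaws open and shut, and the axes are right-handed (so a half turn about x gives the same grasp; the last joint's range is limited). The gripper opens to 94 mm and grips with 3 to 60 N. Pads are 16 mm wide; open, the fingers measure 119 mm over their backs; the gripper's body (75 mm by 177 mm) begins 78 mm behind the grasp point.
Start: joints at [-1.343, 0.3, 1.521, -0, 1.321, -0.067], TCP at [159.795, -526.265, 224.446] pointing down, gripper open.
Joint ranges: [-3.03, 3.03], [-0.79, 2.21], [0.23, 2.52], [-1.04, 4.18], [0, 3.07], [-2.55, 2.55]. Speed limits (rad/s): [2.22, 2.22, 2.57, 3.14, 3.14, 3.14].

### API

Orientations are given as [roll, pitch, yaw] about the fixed x, y, z axes, in that order (R = Rz(yaw) Ry(pitch) Rx(roll)).
In Python, from cell import manip gives the robot as it stands.
- The arm moves only by the tool jog_arm, never from a script. Its argument "moves" is a list that holds one entry, the list of rows, each a list of 6 numbers: the shift along the world's x, y, z in mm, then the turn, a rotation vector about the world's x, y, z in degrees. In form: [[[dx, dy, dz, wx, wy, wz], ...]]. A call has 1 to 5 rows; each row shifts and turns the pose as measured when the row begins; what a row does not reach is not made up. A row lasts 1/10 s, in which the tool goes at most 50 mm and 8.59 degrees, less where a joint would pass 70% of its speed; a pose out of reach is approached as far as the arm can. A call is refused whole if a number of a shift passes 50 or a number of a turn 8.59, either way. A call with a gripper value outside its range is refused whole. "gripper" is the opening, from -1 (shut) to 1 (fully open), set as the call begins (left out, the last holds). The fingers move at their own pace and stop on an object; "squeeze" is the grip in N (left out, the last holds). Time passes only in rows, so rows that do not move let the fingers close. It gives the time, the measured TCP pose, the force and the opening at its end, in the units of the state.
- manip.read_state(): the state, without advancing time (a new reading comes with each control period).
- manip.camera(name): name is "scene" or "top"; returns (picture, depth): 384x512x3 uint8, blue, green, red; 384x512 float32, mm along the optical axis (not along the pixel's ray), 0 where there is no reading.
- manip.camera_params(name): a dict with "fx", "fy", "cx", "cy" (pixels), "rvec" (rotation vector, rad) and "tvec" (3), from world to camera coordinates, as OpenCV has them. Camera axes: x right, y down, z forward; pixel columns grow to the right and rows downward; lengths in mm; the calibration is good to about 2 mm. A picture is of the moment at which its call begins. camera_params takes no time and is no camera call.
- manip.sign_off(): hands the job in, once; it reports no verdict.
The state is a dict: "clock": time; "joints": joint angles; "qd": joint speeds; "effort": joint torques, N m; "eef_pos": TCP position; "eef_rot": TCP orientation; "wrist_force": force on the tool from outside, world axes, zero at the start; "moment": the same for the moment, N m; "finger_gap": finger opening in mm.
Only numpy, scipy, OpenCV 4.12 (cv2) and the standard library are available. Lean on these libraries where they do the work, as an engineer would, in place of code of your own. Each camera call takes 0.05 s, during which the arm holds its last target. There are 200 camera calls.

## Working session

There is one attempt and no reset: what is moved stays moved. The work goes in short steps, Python scripts to look and compute and a tool call to move; the robot and the scene stay as the last step left them, time stands still between calls to the robot, and variables do not carry over. Pictures are saved under pics/ and viewed, about 8 in all and at most 12, crops included, and the job is handed in when it is done.

Besides the shell and the picture viewer there is one more tool, called after "Call:" by a JSON object that holds its "name" and its "arguments". jog_arm: Moves the arm, as the interface text tells. Its arguments: {"type":"object","properties":{"moves":{"type":"array","items":{"type":"array","items":{"type":"array","items":{"type":"number"}}}},"gripper":{"type":"number"},"squeeze":{"type":"number"}},"required":["moves"]}

```bash
ls; mkdir -p pics; cat > h.py <<'E'
import numpy as np,cv2
from cell import manip
def cam(n):
    im,d=manip.camera(n);p=manip.camera_params(n)
    K=np.array([[p['fx'],0,p['cx']],[0,p['fy'],p['cy']],[0,0,1.]])
    R=cv2.Rodrigues(np.array(p['rvec'],float))[0];t=np.array(p['tvec'],float).ravel()
    return im,d,K,R,t
def world(d,K,R,t):
    v,u=np.mgrid[:d.shape[0],:d.shape[1]]
    c=np.stack([(u-K[0,2])/K[0,0]*d,(v-K[1,2])/K[1,1]*d,d],-1)
    return (c-t)@R
def ray(u,v,z,K,R,t):
    r=R.T@np.array([(u-K[0,2])/K[0,0],(v-K[1,2])/K[1,1],1]);o=-R.T@t
    return o+r*(z-o[2])/r[2]
E
python3 - <<'E'
from h import *
for n in('top','scene'):
    im,d,K,R,t=cam(n);cv2.imwrite(f'pics/{n}0.png',im);np.savez(f'{n}0.npz',im=im,d=d,K=K,R=R,t=t)
    print(n,-R.T@t,K[0,0],R[2])
print(manip.read_state())
E
```

```text
pics
top [404.71442413 -85.23760764 896.58775851] 424.6345712419367 [ 0.17452596 -0.01511597 -0.98453654]
scene [ 978.11664079 -277.3614516   661.70810772] 365.1140111639355 [-0.56365848  0.27100236 -0.78028638]
{'clock': 0.1, 'joints': array([-1.34258749e+00,  3.00391453e-01,  1.52154738e+00, -1.66277818e-05,
        1.32067436e+00, -6.65881205e-02]), 'qd': array([ 0.00053275, -0.00066171, -0.00212261, -0.00083586,  0.00088357,
       -0.0012382 ]), 'effort': array([ 2.44783005e-03, -5.32644081e+01, -3.53281724e+01,  7.09545286e-02,
        2.34382198e-02, -7.28156692e-05]), 'eef_pos': array([ 159.74935156, -526.05733405,  223.94425782]), 'eef_rot': array([3.09078522, 1.56977566, 1.81478997]), 'wrist_force': array([ 0.97577211, -0.36435995,  0.03929835]), 'moment': array([-0.01961338,  0.02398784,  0.02194029]), 'finger_gap': 94.12709181107283}
```

View pics/top0.png

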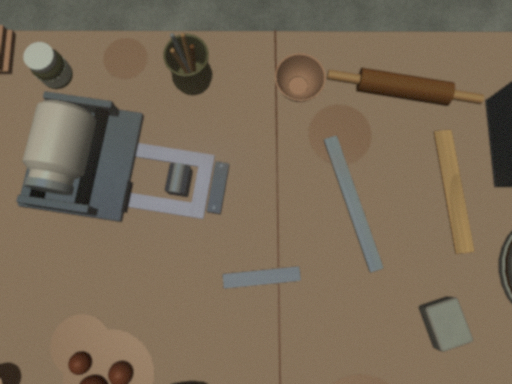

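View pics/scene0.png

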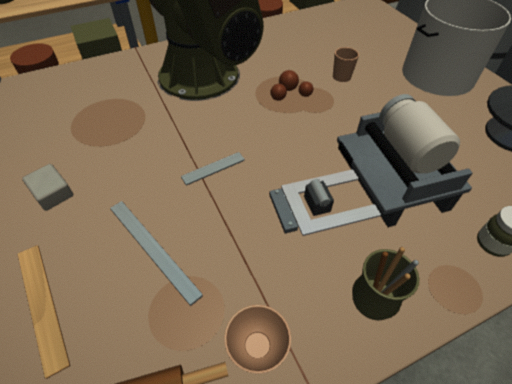

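Top view: the long bar lies at about (353,203), the fulcrum at (178,180) and the plate fork around it. The mill's front edge runs from (142,112) to (123,220). The short bar (260,277) and the stick (455,190) are bystanders. Next I measure.

```bash
python3 - <<'E'
from h import *
import sys
Z={n:np.load(n+'0.npz') for n in('top','scene')}
W={}
for n,z in Z.items():
    W[n]=world(z['d'].astype(float),z['K'],z['R'],z['t'])
z=Z['top'];im=z['im'];C=(z['K'],z['R'],z['t'])
P=W['top']
print('table z',np.median(P[300:340,200:260,2]), 'bar col',im[203,353],'tab',im[203,300],'fulc',im[180,178],'bed',im[180,120])
# bar: bluish-grey vs brown
def blob(n,seed,zt):
    im=Z[n]['im'].astype(int);m=((im[...,0]-im[...,2])>-5).astype(np.uint8)
    _,L=cv2.connectedComponents(m);s=L==L[seed[1],seed[0]]
    v,u=np.nonzero(s);w=np.array([ray(a,b,zt,Z[n]['K'],Z[n]['R'],Z[n]['t']) for a,b in zip(u,v)])
    r=cv2.minAreaRect(w[:,:2].astype(np.float32));c=cv2.boxPoints(r)
    e=w[:,:2]-w[:,:2].mean(0);vv=np.linalg.eigh(e.T@e)[1][:,1]
    print(n,'n',len(u),'rect',r,'mean',w.mean(0),'ax',np.degrees(np.arctan2(vv[1],vv[0])),'depth z',np.median(W[n][s][:,2]))
blob('top',(353,203),10);blob('scene',(155,250),10)
# fulcrum
for n,(u,v) in dict(top=(178,180),scene=(320,196)).items():
    q=W[n][v-25:v+25,u-25:u+25].reshape(-1,3)
    q=q[(q[:,2]>30)&(q[:,2]<70)];h=q[q[:,2]>47]
    print(n,'fulc',len(q),q[:,2].max(),h.mean(0),cv2.minAreaRect(h[:,:2].astype(np.float32)),cv2.minAreaRect(q[:,:2].astype(np.float32)))
# mill bedplate front top edge in top view
rows=range(125,212,6);E=[]
for r in rows:
    row=P[r,90:175];ok=np.nonzero((row[:,2]>80))[0]
    E.append(np.r_[ray(90+ok.max()+.5,r,92,*C)[:2],row[ok.max()-2,2]])
E=np.array(E);print(E.round(1))
f=np.polyfit(E[:,0],E[:,1],1);print('edge y=ax+b',f,np.degrees(np.arctan(f[0])))
E
```

```text
table z 0.08553265044102301 bar col [127 126 118] tab [ 91 115 133] fulc [108 113 112] bed [97 94 86]
top n 1750 rect ((546.2353515625, -300.0418701171875), (295.7310791015625, 27.875804901123047), 17.03084373474121) mean [ 540.86271489 -301.86124298   10.        ] ax -163.05468248962174 depth z 10.291329433551592
scene n 1793 rect ((548.6129150390625, -299.714599609375), (297.3971252441406, 28.741962432861328), 16.9276123046875) mean [ 563.38600599 -295.29734446   10.        ] ax -163.1324651818246 depth z 9.724832531768445
top fulc 667 58.204863788511496 [590.63111927  65.03881869  52.54500577] ((591.6821899414062, 65.42121887207031), (38.93107986450195, 60.180931091308594), 80.24221801757812) ((591.591796875, 65.69546508789062), (44.1889533996582, 60.32044982910156), 80.94131469726562)
scene fulc 563 57.373703520513864 [593.0210518   64.67188016  52.63819873] ((591.5493774414062, 64.37589263916016), (30.086830139160156, 62.39249801635742), 88.77232360839844) ((591.2477416992188, 66.6160888671875), (44.18397903442383, 61.117008209228516), 80.28938293457031)
[[687.4 130.5  91.9]
 [675.1 131.9  92.8]
 [662.8 133.4  90.7]
 [650.6  95.7   0.9]
 [638.4 138.1  90.8]
 [626.3 139.5  91.1]
 [614.3 140.9  91.3]
 [602.3 142.3  88.6]
 [590.4 145.6  92.4]
 [578.5 147.   91.1]
 [566.7 144.5  92.1]
 [555.  145.8  93.1]
 [543.3 147.2  88.1]
 [531.7 150.4  90.6]
 [520.  117.6   1.4]]
edge y=ax+b [-9.88822598e-02  1.96308745e+02] -5.647178429123586
```

Call:
{"name": "jog_arm", "arguments": {"moves": [[[39, 22.5, -5, 0, 0, 0], [39, 22.5, -5, 0, 0, 0], [39, 22.5, -5, 0, 0, 0], [39, 22.5, -5, 0, 0, 0], [39, 22.5, -5, 0, 0, 0]]], "gripper": 1}}

```text
clock: 0.6
eef_pos: [356.3, -411.1, 197.1]
eef_rot: [-2.782, 1.568, 2.217]
wrist_force: [0.1, -1.4, -0.5]
finger_gap: 93.9
```

Call:
{"name": "jog_arm", "arguments": {"moves": [[[39, 22.5, -5, 0, 0, 0], [39, 22.5, -5, 0, 0, 0], [39, 22.5, -5, 0, 0, 0], [39, 22.5, -5, 0, 0, 0], [39, 22.5, -5, 0, 0, 0]]]}}

```text
clock: 1.1
eef_pos: [558.3, -291.8, 169.8]
eef_rot: [-2.62, 1.566, 2.378]
wrist_force: [0.0, 0.2, 0.8]
finger_gap: 94.3
```

Call:
{"name": "jog_arm", "arguments": {"moves": [[[-11, -8, -30, 0, 0, 0.6], [0, 0, -40, 0, 0, 0], [0, 0, -35, 0, 0, 0], [0, 0, -20, 0, 0, 0], [0, 0, 0, 0, 0, 0]]]}}

```text
clock: 1.6
eef_pos: [550.7, -294.1, 37.8]
eef_rot: [-2.636, 1.564, 2.381]
wrist_force: [-0.3, 0.3, 0.4]
finger_gap: 94.1
```

Call:
{"name": "jog_arm", "arguments": {"moves": [[[-3, -6, -8, 0, 0, -0.5], [0, 0, -7, 0, 0, 0], [0, 0, 0, 0, 0, 0]]]}}

```text
clock: 1.9
eef_pos: [548.1, -301.3, 23.8]
eef_rot: [-2.722, 1.566, 2.286]
wrist_force: [-0.3, 0.2, 0.2]
finger_gap: 94.2
```

```bash
python3 - <<'E'
from h import *
s=manip.read_state();print(s['eef_pos'],s['eef_rot'],s['wrist_force'])
im,*_=cam('scene');cv2.imwrite('pics/s1.png',cv2.resize(im[150:370,20:300],None,fx=2.5,fy=2.5))
E
```

```text
[ 548.08448963 -301.28364797   23.83086974] [-2.72188597  1.56569678  2.28579962] [-0.27857306  0.17807412  0.24315175]
```

View pics/s1.png

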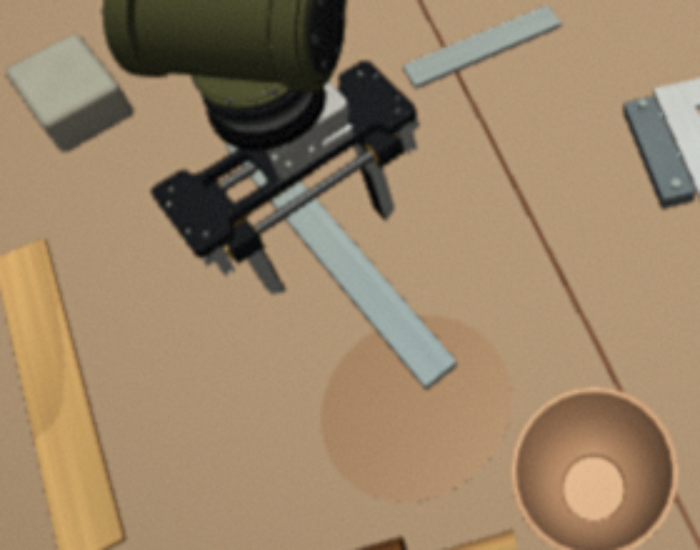

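The fingers straddle the bar at its middle. I lower a touch and close.

Call:
{"name": "jog_arm", "arguments": {"moves": [[[0, 0, -2.5, 0, 0, 0], [0, 0, 0, 0, 0, 0], [0, 0, 0, 0, 0, 0], [0, 0, 0, 0, 0, 0], [0, 0, 0, 0, 0, 0]]], "gripper": -1, "squeeze": 50}}

```text
clock: 2.45
eef_pos: [549.3, -302.0, 24.2]
eef_rot: [2.522, 1.569, 1.247]
wrist_force: [0.1, 0.1, 0.6]
finger_gap: 57.3
```

Call:
{"name": "jog_arm", "arguments": {"moves": [[[0, 0, 0, 0, 0, 0], [0, 0, 0, 0, 0, 0], [0, 0, 0, 0, 0, 0], [0, 0, 0, 0, 0, 0], [0, 0, 0, 0, 0, 0]]]}}

```text
clock: 2.95
eef_pos: [549.3, -301.6, 24.3]
eef_rot: [2.797, 1.569, 1.522]
wrist_force: [-0.7, -0.3, 0.6]
finger_gap: 29.1
```

Call:
{"name": "jog_arm", "arguments": {"moves": [[[0, 0, 0, 0, 0, 0], [0, 0, -5, 0, 0, 0], [0, 0, -2, 0, 0, 0], [0, 0, 0, 0, 0, 0]]], "gripper": -0.2}}

```text
clock: 3.35
eef_pos: [550.0, -302.2, 19.5]
eef_rot: [1.483, 1.569, 0.208]
wrist_force: [0.3, 0.7, -0.7]
finger_gap: 37.4
```

Call:
{"name": "jog_arm", "arguments": {"moves": [[[0, 0, 2, 0, 0, 0], [0, 0, 0, 0, 0, 0], [0, 0, 0, 0, 0, 0], [0, 0, 0, 0, 0, 0], [0, 0, 0, 0, 0, 0]]], "gripper": -1}}

```text
clock: 3.85
eef_pos: [549.9, -302.2, 21.5]
eef_rot: [1.569, 1.569, 0.294]
wrist_force: [-1.6, 0.5, 4.6]
finger_gap: 29.3
```

Call:
{"name": "jog_arm", "arguments": {"moves": [[[0, 0, 10, 0, 0, 0], [0, 0, 25, 0, 0, 0], [0, 0, 40, 0, 0, 0], [0, 0, 40, 0, 0, 0], [0, 0, 30, 0, 0, 0]]]}}

```text
clock: 4.35
eef_pos: [545.3, -299.6, 163.7]
eef_rot: [-2.503, 1.555, 2.504]
wrist_force: [-0.7, 0.6, -5.7]
finger_gap: 29.2
```

Call:
{"name": "jog_arm", "arguments": {"moves": [[[4, 20, 0, 0, 0, 5], [4, 32, 0, 0, 0, 8], [4, 32, 0, 0, 0, 8], [4, 32, 0, 0, 0, 8], [4, 32, 0, 0, 0, 8]]]}}

```text
clock: 4.85
eef_pos: [564.5, -151.0, 168.5]
eef_rot: [-2.478, 1.56, -3.092]
wrist_force: [0.8, 0.5, -5.7]
finger_gap: 29.4
```

Call:
{"name": "jog_arm", "arguments": {"moves": [[[4, 32, 0, 0, 0, 8], [4, 32, 0, 0, 0, 8], [3, 25, 0, 0, 0, 6], [2, 15, 0, 0, 0, 3], [0, 0, 0, 0, 0, 0]]]}}

```text
clock: 5.35
eef_pos: [576.0, -39.0, 167.4]
eef_rot: [-2.677, 1.556, -2.829]
wrist_force: [0.2, -1.1, -5.3]
finger_gap: 29.2
```

```bash
cat >> h.py <<'E'
def barline(n,mid,zlo,zhi,show=None):
    im,d,K,R,t=cam(n);P=world(d.astype(float),K,R,t);i=im.astype(int)
    m=(d>0)&(P[...,2]>zlo)&(P[...,2]<zhi)&(np.hypot(P[...,0]-mid[0],P[...,1]-mid[1])<175)&(i[...,0]-i[...,2]>-2)&(i[...,0]>95)
    if show: cv2.imwrite('pics/'+show,im)
    return P[m],im,m
E
python3 - <<'E'
from h import *
s=manip.read_state();Rt=cv2  # tool axes
from scipy.spatial.transform import Rotation as Ro
print('tool\n',Ro.from_euler('xyz',s['eef_rot']).as_matrix().round(4))
F=np.array([591.5,65.5]);u=np.array([np.cos(np.radians(81.5)),np.sin(np.radians(81.5))]);w=np.array([-u[1],u[0]])
ims=[]
for n in('top','scene'):
    q,im,m=barline(n,s['eef_pos'],120,180);x=im.copy();x[m]=(0,0,255);ims.append(np.vstack([x])[20:330])
    a=(q[:,:2]-F)@u;b=(q[:,:2]-F)@w
    # bar points near line
    k=np.abs(b)<25;a,b,z=a[k],b[k],q[k,2]
    print(n,len(a),'along',np.percentile(a,[0,1,50,99,100]).round(1),'side fit',np.polyfit(a,b,1),'z fit',np.polyfit(a,z,1),'rms',z.std())
cv2.imwrite('pics/c2.png',np.hstack(ims)[:, 0:1024]); cv2.imwrite('pics/c2.png',cv2.resize(np.hstack([ims[0][:,80:400],ims[1][:,120:500]]),None,fx=1.1,fy=1.1))
# fork plate angle & mill edge, initial top image
z=np.load('top0.npz');im=z['im'].astype(int)
m=((im.min(2)>130)&(im[...,0]>im[...,2])).astype(np.uint8);m[:, :130]=0;m[:,240:]=0;m[230:]=0;m[:130]=0
cs,_=cv2.findContours(m,0,2);c=max(cs,key=cv2.contourArea)
W=np.array([ray(a,b,7,z['K'],z['R'],z['t'])[:2] for a,b in c[:,0]]).astype(np.float32)
print('fork',cv2.minAreaRect(W))
P=world(z['d'].astype(float),z['K'],z['R'],z['t']);E=[]
for r in range(122,215,3):
    ok=np.nonzero((P[r,90:160,2]>80))[0]
    E.append(ray(90+ok.max()+.5,r,92,z['K'],z['R'],z['t'])[:2])
E=np.array(E,np.float32)
k=np.ones(len(E),bool)
for _ in range(5):
    f=np.polyfit(E[k,0],E[k,1],1);r=E[:,1]-np.polyval(f,E[:,0]);k=np.abs(r)<max(3,np.median(abs(r))*2)
print('edge',f,np.degrees(np.arctan(f[0])),k.sum(),'dist',[((np.array([xx,np.polyval(f,xx)])-F)@u) for xx in(560,600,640)])
E
```

```text
tool
 [[-0.0143  0.1513  0.9884]
 [-0.0046  0.9885 -0.1513]
 [-0.9999 -0.0068 -0.0135]]
top 751 along [-255.2 -254.4 -203.5 -154.8 -153.9] side fit [-0.00419758  1.66140645] z fit [-6.38533178e-03  1.55400406e+02] rms 1.2678465054968013
scene 1388 along [-257.6 -255.4 -148.2   36.9   39.8] side fit [-0.01715189 -3.51543212] z fit [-7.61153769e-03  1.54718264e+02] rms 1.1588793403977329
fork ((594.1237182617188, 86.83506774902344), (163.47044372558594, 136.71498107910156), 80.56967163085938)
edge [-1.22428388e-01  2.15577476e+02] -6.979895034071098 27 dist [np.float64(75.9661823214552), np.float64(77.03521404324825), np.float64(78.10424576504134)]
```

View pics/c2.png

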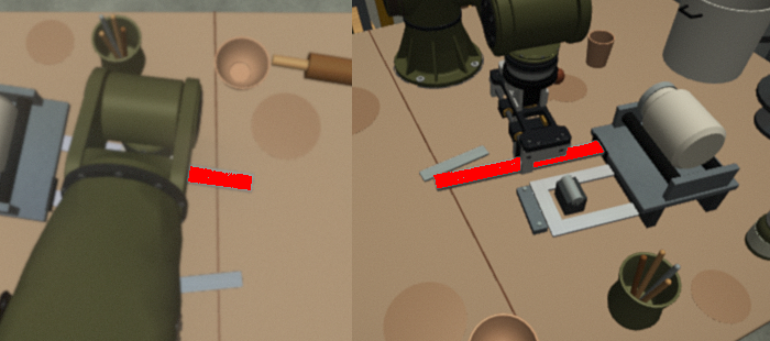

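The bar is level: its tip is 40 mm beyond the fulcrum's middle, its mid about -108 mm, and it is centred sideways. Now I lower it to insertion height.

Call:
{"name": "jog_arm", "arguments": {"moves": [[[0, 0, -25, 0, 0, 0], [0, 0, -30, 0, 0, 0], [0, 0, -15, 0, 0, 0], [0, 0, -8, 0, 0, 0], [0, 0, 0, 0, 0, 0]]]}}

```text
clock: 5.95
eef_pos: [575.8, -46.8, 87.6]
eef_rot: [-2.521, 1.557, -2.692]
wrist_force: [-0.6, 0.4, -7.0]
finger_gap: 29.5
```

Call:
{"name": "jog_arm", "arguments": {"moves": [[[0, 0, -5, 0, 0, 0], [1.5, 12, -1, 0, 0, 0], [2, 15, 0, 0, 0, 0], [0, 0, 0, 0, 0, 0]]]}}

```text
clock: 6.35
eef_pos: [580.8, -18.8, 83.7]
eef_rot: [-2.348, 1.56, -2.522]
wrist_force: [0.3, -0.9, -5.6]
finger_gap: 28.8
```

```bash
python3 - <<'E'
from h import *
s=manip.read_state();print(s['eef_pos'],s['eef_rot'][2]-s['eef_rot'][0],s['wrist_force'])
F=np.array([591.5,65.5]);u=np.array([np.cos(np.radians(80.6)),np.sin(np.radians(80.6))]);w=np.array([-u[1],u[0]])
print('tcp',(s['eef_pos'][:2]-F)@u,(s['eef_pos'][:2]-F)@w)
q,im,m=barline('scene',s['eef_pos'],50,85)
a=(q[:,:2]-F)@u;b=(q[:,:2]-F)@w;k=(abs(b)<25)&(a<75);a,b,z=a[k],b[k],q[k,2]
print(len(a),'along',np.percentile(a,[0,1,50,99,100]).round(1),'side',np.polyfit(a,b,1),'z',np.polyfit(a,z,1),z.std())
cv2.imwrite('pics/c3.png',cv2.resize(im[100:300,200:480],None,fx=2.5,fy=2.5))
E
```

```text
[580.75774997 -18.80694178  83.70011761] -0.1734060407644158 [ 0.32531833 -0.91862522 -5.62072896]
tcp -84.92937011485047 -3.1715075574405525
1109 along [-235.6 -233.6 -132.9   58.5   62. ] side [-0.01273492 -5.16963747] z [-1.29494138e-02  7.03077778e+01] 3.0527487147083194
```

View pics/c3.png

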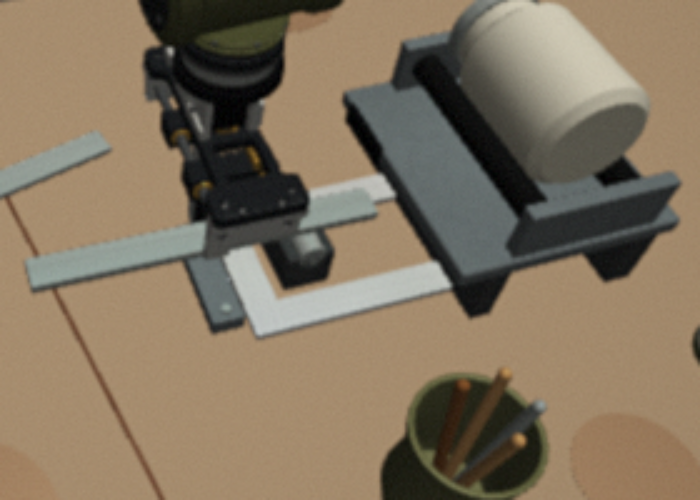

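The bar is level above the ridge and its tip is about 20 mm short of the lip. I push it in.

Call:
{"name": "jog_arm", "arguments": {"moves": [[[1, 10, 0, 0, 0, 0], [1.5, 14, -1, 0, 0, 0], [1.5, 12, -1, 0, 0, 0], [0, 3, 0, 0, 0, 0], [0, 0, 0, 0, 0, 0]]]}}

```text
clock: 6.9
eef_pos: [585.3, 24.1, 82.3]
eef_rot: [-2.252, 1.56, -2.424]
wrist_force: [0.4, -0.8, -5.9]
finger_gap: 29.3
```

Call:
{"name": "jog_arm", "arguments": {"moves": [[[0, 1, -4, 0, 0, 0], [0, 1, -2, 0, 0, 0], [0, 0, -1, 0, 0, 0], [0, 0, 0, 0, 0, 0]]]}}

```text
clock: 7.3
eef_pos: [585.6, 25.8, 75.5]
eef_rot: [-2.21, 1.561, -2.383]
wrist_force: [-1.6, 1.8, 0.8]
finger_gap: 29.4
```

Call:
{"name": "jog_arm", "arguments": {"moves": [[[0, 0, 0, 0, 0, 0], [0, 0, 0, 0, 0, 0], [0, 0, 0, 0, 0, 0], [0, 0, 0, 0, 0, 0], [0, 0, 0, 0, 0, 0]]], "gripper": 0.3}}

```text
clock: 7.8
eef_pos: [586.8, 25.0, 76.9]
eef_rot: [-1.825, 1.563, -1.998]
wrist_force: [-0.1, 0.2, -1.0]
finger_gap: 60.8
```

Call:
{"name": "jog_arm", "arguments": {"moves": [[[0, 0, 10, 0, 0, 0], [0, 0, 30, 0, 0, 0], [0, 0, 30, 0, 0, 0], [0, 0, 10, 0, 0, 0], [0, 0, 0, 0, 0, 0]]]}}

```text
clock: 8.3
eef_pos: [586.3, 24.9, 161.2]
eef_rot: [-1.841, 1.563, -2.014]
wrist_force: [0.5, -0.5, -0.4]
finger_gap: 60.9
```

Call:
{"name": "jog_arm", "arguments": {"moves": [[[-3, -20, 0, 0, 0, 0], [-5, -35, 0, 0, 0, 0], [-5, -35, 0, 0, 0, 0], [-5, -30, 0, 0, 0, 0], [0, 0, 0, 0, 0, 0]]], "gripper": -1}}

```text
clock: 8.8
eef_pos: [565.7, -97.8, 155.6]
eef_rot: [-2.367, 1.56, -2.537]
wrist_force: [0.4, -0.2, -0.4]
finger_gap: 24.5
```

```bash
cat > meas.py <<'E'
from h import *
import sys
s=manip.read_state();print(s['clock'],s['eef_pos'],s['eef_rot'][2]-s['eef_rot'][0],s['wrist_force'],s['finger_gap'])
F=np.array([591.5,65.5]);u=np.array([np.cos(np.radians(80.6)),np.sin(np.radians(80.6))]);w=np.array([-u[1],u[0]])
print('tcp',(s['eef_pos'][:2]-F)@u,(s['eef_pos'][:2]-F)@w)
q,im,m=barline('scene',F-40*u,12,85)
a=(q[:,:2]-F)@u;b=(q[:,:2]-F)@w;k=(abs(b)<25)&(a<75)
for _ in range(4):
    f=np.polyfit(a[k],q[k,2],1);k=k&(abs(q[:,2]-np.polyval(f,a))<4)
print(k.sum(),'along',np.percentile(a[k],[0,1,50,99,100]).round(1),'side',np.polyfit(a[k],b[k],1),'z',f)
i2,d,K,R,t=cam('scene');P=world(d.astype(float),K,R,t)
# bedplate top strip 5..35 mm in from the front edge
A=(P[...,:2]-F)@u;B=(P[...,:2]-F)@w
g=(abs(B)<95)&(A>85)&(A<115)&(P[...,2]>75)&(P[...,2]<125)
x=np.c_[A[g],np.ones(g.sum())];c=np.linalg.lstsq(x,P[g][:,2],rcond=None)[0]
print('bed top z at a=80:',c@[80,1],'slope',c[0])
cv2.imwrite('pics/'+sys.argv[1],cv2.resize(im[100:300,200:480],None,fx=2.5,fy=2.5))
E
python3 meas.py c4.png
```

```text
8.8 [565.70047468 -97.82088469 155.63669368] -0.17065490150056473 [ 0.39108362 -0.24549845 -0.38815901] 24.531185872044414
tcp -165.3415705421292 -1.221447187589497
811 along [-188.5 -177.6  -13.7   72.9   74.6] side [-0.00309379 -0.79149117] z [ 0.11221647 64.25328934]
bed top z at a=80: 91.38596449138463 slope 0.01795193966022297
```

View pics/c4.png

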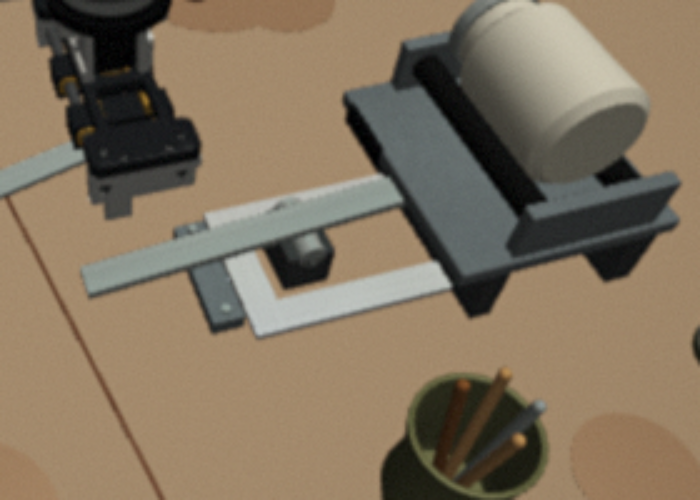

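Bar: slope 6.4°, tip about 108 mm beyond the fulcrum and against the bedplate, outer end at -190. I go above the outer end with shut fingers.

Call:
{"name": "jog_arm", "arguments": {"moves": [[[-2, -10, -20, 0, 0, 0], [0, 0, -30, 0, 0, 0], [0, 0, -20, 0, 0, 0], [0, 0, -5, 0, 0, 0], [0, 0, 0, 0, 0, 0]]]}}

```text
clock: 9.4
eef_pos: [564.7, -99.9, 77.1]
eef_rot: [-2.491, 1.56, -2.655]
wrist_force: [0.3, -0.7, 0.5]
finger_gap: 0.5
```

Call:
{"name": "jog_arm", "arguments": {"moves": [[[-1, -8, 0, 0, 0, 0], [-1, -5, -5, 0, 0, 0], [0, 0, -5, 0, 0, 0], [0, 0, -5, 0, 0, 0], [0, 0, 0, 0, 0, 0]]]}}

```text
clock: 9.9
eef_pos: [564.7, -113.5, 64.8]
eef_rot: [-1.884, 1.564, -2.047]
wrist_force: [-1.6, 1.7, 8.3]
finger_gap: 0.4
```

Call:
{"name": "jog_arm", "arguments": {"moves": [[[0, 0, -5, 0, 0, 0], [0, 0, -5, 0, 0, 0], [0, 0, -5, 0, 0, 0], [0, 0, -5, 0, 0, 0], [0, 0, 0, 0, 0, 0]]]}}

```text
clock: 10.4
eef_pos: [569.7, -113.0, 51.8]
eef_rot: [-0.361, 1.557, -0.525]
wrist_force: [-1.7, -1.6, 3.5]
finger_gap: 0.2
```

```bash
python3 meas.py c5.png
```

```text
10.4 [ 569.71989127 -112.95889766   51.80892699] -0.1633590702695638 [-1.72716248 -1.60771311  3.50135131] 0.18603380978548242
tcp -179.61983763891317 -7.659322232219258
561 along [-102.6  -62.8   20.2   73.2   74.8] side [ 0.0214075  -1.26245383] z [ 0.19885489 64.20864928]
bed top z at a=80: 99.82494842876588 slope -0.004741524704837247
```

View pics/c5.png

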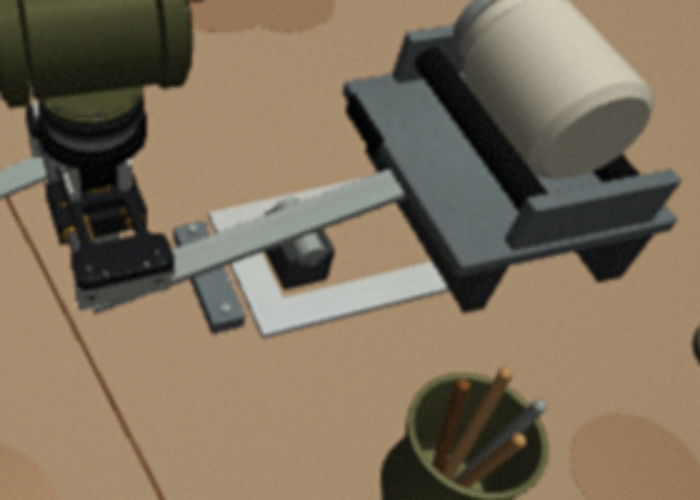

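The mill's front has risen about 8 mm (bed top z 91.4→99.8). I continue pressing, trimming the small sideways drift.

Call:
{"name": "jog_arm", "arguments": {"moves": [[[-1.5, 0, -5, 0, 0, 0], [-1.5, 0, -5, 0, 0, 0], [-1.5, 0, -4, 0, 0, 0], [-1, 0, -2, 0, 0, 0], [-1, 0, -1, 0, 0, 0]]]}}

```text
clock: 11.0
eef_pos: [569.3, -112.0, 41.9]
eef_rot: [-0.076, 1.541, -0.24]
wrist_force: [-0.6, 1.4, 10.8]
finger_gap: 0.0
```

Call:
{"name": "jog_arm", "arguments": {"moves": [[[-1, 0, -3, 0, 0, 0], [-1, 0, -2, 0, 0, 0], [0, 0, -1, 0, 0, 0], [0, 0, -1, 0, 0, 0], [0, 0, 0, 0, 0, 0]]]}}

```text
clock: 11.5
eef_pos: [571.5, -112.1, 41.1]
eef_rot: [-0.045, 1.528, -0.21]
wrist_force: [-2.8, -1.1, 5.9]
finger_gap: 0.7
```

```bash
python3 meas.py c6.png
```

```text
11.5 [ 571.45479082 -112.10861178   41.05945069] -0.1642959936406968 [-2.75382975 -1.11652576  5.93679932] 0.7276393098695365
tcp -178.4976151180072 -9.232052072431946
406 along [-77.7 -59.   25.3  73.5  75. ] side [ 0.02843812 -3.32196482] z [ 0.25811718 64.34621755]
bed top z at a=80: 107.3892158564802 slope -0.06985158778159307
```

View pics/c6.png

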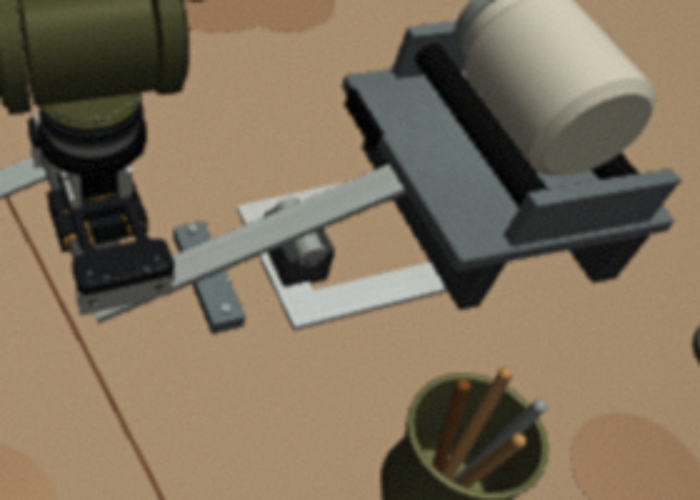

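The plate has visibly slid in and the lip is about 16 mm up. I check the plate's travel in numbers before lowering.

```bash
cat > plate.py <<'E'
from h import *
F=np.array([591.5,65.5]);u=np.array([np.cos(np.radians(80.6)),np.sin(np.radians(80.6))]);w=np.array([-u[1],u[0]])
def back(im,K,R,t):
    v,c=np.mgrid[:384,:512];W=np.stack([(c-K[0,2])/K[0,0],(v-K[1,2])/K[1,1],np.ones(c.shape)],-1)@R;o=-R.T@t
    X=o+W*((7-o[2])/W[...,2])[...,None];A=(X[...,:2]-F)@u;B=(X[...,:2]-F)@w;i=im.astype(int)
    m=(i.min(2)>120)&(i[...,0]>i[...,2]+3)&(abs(A)<75)
    return [np.percentile(A[m&(B>lo)&(B<lo+15)],2).round(1) for lo in(-60,-48,-36,40,50)]
z=np.load('scene0.npz');print('start',back(*[z[k] for k in('im','K','R','t')]))
im,d,K,R,t=cam('scene');print('now',back(im,K,R,t))
E
python3 plate.py
```

```text
start [np.float64(-56.7), np.float64(-73.8), np.float64(-72.9), np.float64(24.2), np.float64(-74.7)]Traceback (most recent call last):
  File "plate.py", line 9, in <module>
    im,d,K,R,t=cam('scene');print('now',back(im,K,R,t))
                                        ~~~~^^^^^^^^^^
  File "plate.py", line 7, in back
    return [np.percentile(A[m&(B>lo)&(B<lo+15)],2).round(1) for lo in(-60,-48,-36,40,50)]
            ~~~~~~~~~~~~~^^^^^^^^^^^^^^^^^^^^^^^^^
    return _quantile_unchecked(
        a, q, axis, out, overwrite_input, method, keepdims, weights)
    return _ureduce(a,
                    func=_quantile_ureduce_func,
    ...<5 lines>...
                    overwrite_input=overwrite_input,
                    method=method)
    r = func(a, **kwargs)
    result = _quantile(arr,
                       quantiles=q,
    ...<2 lines>...
                       out=out,
                       weights=wgt)
    slices_having_nans = np.isnan(arr[-1, ...])
                                  ~~~^^^^^^^^^
IndexError: index -1 is out of bounds for axis 0 with size 0
```

```bash
python3 - <<'E'
from h import *
z=np.load('scene0.npz');a=(z['K'],z['R'],z['t']);f=lambda x,y:ray(200+x/2.5,100+y/2.5,0,*a)[:2]
u=np.array([np.cos(np.radians(80.6)),np.sin(np.radians(80.6))])
for p,q in(((261,335),(297,327)),((210,214),(239,206))): print((f(*q)-f(*p))@u)
E
```

```text
32.592746295294916
29.752026854458588
```

Call:
{"name": "jog_arm", "arguments": {"moves": [[[-1, 0, -1.5, 0, 0, 0], [0, 0, -1, 0, 0, 0], [0, 0, -1, 0, 0, 0], [0, 0, 0, 0, 0, 0], [0, 0, 0, 0, 0, 0]]]}}

```text
clock: 12.15
eef_pos: [572.8, -112.7, 41.6]
eef_rot: [-0.044, 1.521, -0.209]
wrist_force: [-1.7, -1.8, 6.3]
finger_gap: 0.5
```

```bash
python3 meas.py c7.png; python3 - <<'E'
import cv2,numpy as np
a=cv2.imread('pics/c6.png',0)[180:340,200:460].astype(np.float32);b=cv2.imread('pics/c7.png',0)[180:340,200:460].astype(np.float32)
a=a[60:,20:200];b=b[60:,20:200]
print(cv2.phaseCorrelate(a,b),abs(a-b).mean())
E
```

```text
12.15 [ 572.84640072 -112.65482832   41.5786708 ] -0.16491251905556992 [-1.72616982 -1.83034631  6.31522989] 0.525090497880569
tcp -178.8092111263205 -10.694186995638264
422 along [-75.9 -67.6  23.6  73.7  75. ] side [ 0.03885998 -3.76370856] z [ 0.259038   64.14284032]
bed top z at a=80: 107.33326455588092 slope -0.08183205355740412
((0.0022556340435357924, 0.03770825032991354), 0.9112554948594835) 1.3058889
```

View pics/c7.png

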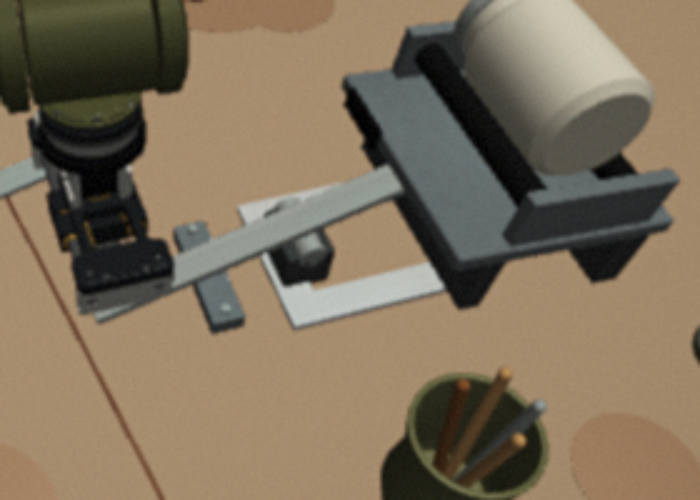

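No more movement in 0.5 s, so the plate has reached its stop (about 31 mm on top of the roughly 7 mm it had already advanced at the start). I let the mill down slowly.

Call:
{"name": "jog_arm", "arguments": {"moves": [[[0, 0, 3, 0, 0, 0], [0, 0, 3, 0, 0, 0], [0, 0, 3, 0, 0, 0], [0, 0, 3, 0, 0, 0], [0, 0, 3, 0, 0, 0]]]}}

```text
clock: 12.75
eef_pos: [573.1, -113.4, 57.9]
eef_rot: [-0.057, 1.519, -0.223]
wrist_force: [-0.3, 0.2, 0.6]
finger_gap: 0.8
```

Call:
{"name": "jog_arm", "arguments": {"moves": [[[0, 0, 3, 0, 0, 0], [0, 0, 4, 0, 0, 0], [0, 0, 10, 0, 0, 0], [0, 0, 25, 0, 0, 0], [0, 0, 35, 0, 0, 0]]]}}

```text
clock: 13.25
eef_pos: [570.7, -112.1, 134.1]
eef_rot: [-0.033, 1.528, -0.198]
wrist_force: [0.9, -0.2, 0.9]
finger_gap: 0.1
```

Call:
{"name": "jog_arm", "arguments": {"moves": [[[-5, -30, 20, 0, 0, 0], [-5, -40, 20, 0, 0, 0], [-5, -40, 0, 0, 0, 0], [-5, -40, 0, 0, 0, 0], [0, 0, 0, 0, 0, 0]]]}}

```text
clock: 13.75
eef_pos: [551.2, -266.5, 185.7]
eef_rot: [-0.073, 1.517, -0.234]
wrist_force: [-0.1, 1.2, -0.3]
finger_gap: 0.8
```

```bash
python3 meas.py c8.png; python3 - <<'E'
from h import *
im,d,K,R,t=cam('top');F=np.array([591.5,65.5]);u=np.array([np.cos(np.radians(80.6)),np.sin(np.radians(80.6))]);w=np.array([-u[1],u[0]])
z=np.load('top0.npz')
for i in(z['im'],im):
    x=i.astype(int);v,c=np.nonzero((x.min(2)>130)&(x[...,0]>x[...,2]))
    W=np.array([ray(a,b,7,K,R,t)[:2] for a,b in zip(c,v)])-F;A=W@u;B=W@w
    print('plate back edge',[np.round(np.sort(A[(abs(A)<70)&(B>l)&(B<l+12)])[[0,3,6]],1) for l in(-62,-45,-30,30,50)])
cv2.imwrite('pics/t8.png',cv2.resize(im[80:240,0:260],None,fx=2.5,fy=2.5))
E
```

```text
13.75 [ 551.2050073  -266.47924621  185.65279469] -0.16119501683275056 [-0.05534276  1.15653603 -0.300556  ] 0.8005609121025451
tcp -334.10270099419955 -14.466911780813852
1111 along [-187.6 -183.3  -35.6   72.5   74.7] side [ 0.05861322 -1.89966373] z [ 0.19116202 64.56425485]
bed top z at a=80: 101.36935148723606 slope -0.0532558866804517
plate back edge [array([-58.8, -57.6, -56.6]), array([-59.4, -58.1, -56.9]), array([-59.2, -57.9, -56.6]), array([-60. , -58.7, -57.6]), array([-59.7, -58.6, -57.7])]
plate back edge [array([-24.4, -23.2, -21.9]), array([-25.6, -24.3, -23.4]), array([-69.6, -67.5, -65.4]), array([-26.3, -25.1, -24.2]), array([-26.1, -24.9, -23.6])]
```

View pics/c8.png

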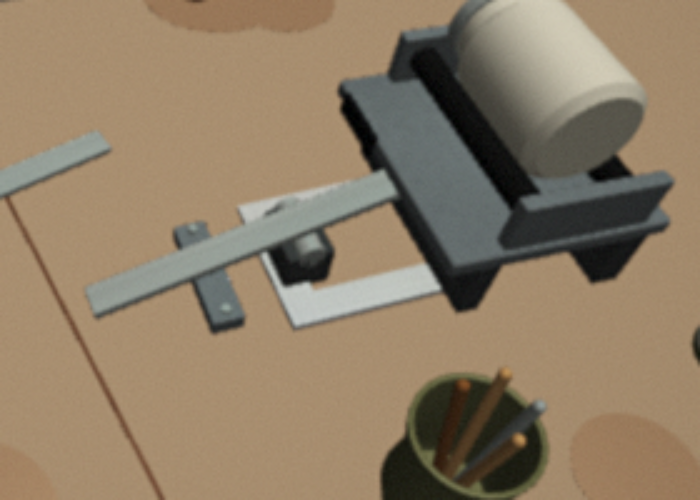

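Call:
{"name": "jog_arm", "arguments": {"moves": [[[0, 0, 0, 0, 0, 0], [0, 0, 0, 0, 0, 0], [0, 0, 0, 0, 0, 0], [0, 0, 0, 0, 0, 0], [0, 0, 0, 0, 0, 0]]]}}

```text
clock: 14.4
eef_pos: [553.1, -257.9, 185.1]
eef_rot: [-0.043, 1.519, -0.195]
wrist_force: [0.4, 0.1, -0.4]
finger_gap: 0.7
```

```bash
python3 meas.py c9.png; python3 -c "
import cv2,numpy as np
a=cv2.imread('pics/c8.png',0)[:,180:].astype(float);b=cv2.imread('pics/c9.png',0)[:,180:].astype(float)
print(cv2.phaseCorrelate(a,b),abs(a-b).mean())
from cell import manip
print(manip.sign_off())"
```

```text
14.4 [ 553.05197862 -257.90986406  185.14949798] -0.15261748025311211 [ 0.43056126  0.14703206 -0.41931952] 0.7404000850573932
tcp -325.34672876335543 -14.889479680171094
1159 along [-188.3 -185.5  -44.1   72.    74.7] side [ 0.0558583  -1.65639472] z [ 0.18979403 64.512887  ]
bed top z at a=80: 101.37360106761372 slope -0.05511324257843223
((-0.008614224319615005, 0.01012096220716785), 0.8422515258369097) 1.13375
the job is handed in; nothing more can be done
None
```

The mill is packed up at the front and the job is handed in, at about 14.5 s; sign-off gave no verdict. I laid the pry bar over the fulcrum with its tip about 25–30 mm under the mill's lip. Pressing the outer end with shut fingers raised the front about 16 mm, and the plate slid in. I then let the mill down and backed the arm away.

**Last checks:**
- **Lip height:** about 85.4 mm (bed top 101.4 mm, less its 16 mm thickness), inside the 82–92 mm band.
- **Plate travel:** the top view shows the plate 34 mm further forward than at the start, and the scene view while pressing showed 30–33 mm. It had already advanced roughly 7 mm from its spring housing, so I put the total near 41 mm. That is inferred from pictures; I could not read the joint. The plate did not move further during an extra 0.5 s of pressing, so I took it as being at its stop.
- **At rest:** two pictures 0.65 s apart show no movement of the bar or the mill. The gripper was about 140 mm clear of the bar's end.

**Deviation:** while pressing, the fingers drifted about 9 mm sideways and turned the bar about 3° on the fulcrum. It stayed seated.

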